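# Push the full tube rack home against the locating rail and end block

### The arm

A 6-joint arm with a two-finger parallel gripper is mounted at the origin on the work surface. World frame = base frame: x ahead of the robot, y to its left, z up, the work surface at z = 0. Lengths are in mm, angles in degrees, forces in N, time in s.
With the tool pointing down it reaches from about 300 to 850 mm from the base axis. Payload 4.2 kg.
Tool frame: the origin (TCP) lies on the centre line of the jaws, within the pads' length; the fingertips stand 14 mm ahead of it and the grasp point (between the pads) lies 5 mm behind it; z points along the fingers, y is the line along which they close (so a half turn about z gives the same grasp; the last joint's range is limited). The gripper opens to 91 mm and grips with 3 to 60 N. Pads are 32 mm wide; open, the fingers measure 118 mm over their backs; the gripper's body (76 mm by 178 mm) begins 60 mm behind the grasp point.
Start: joints at [-77.235, 18.312, 89.639, -0, 72.044, -1.146], TCP at [138.244, -558.149, 227.976] pointing down, gripper open.
Joint ranges: [-177.97, 177.97], [-48.28, 115.42], [12.27, 149.76], [-77.06, 257.06], [2.81, 150.46], [-146.56, 146.56]. Speed limits (degrees/s): [147.25, 147.25, 180, 180, 180, 180].

### API

Orientations are given as [roll, pitch, yaw] about the fixed x, y, z axes, in that order (R = Rz(yaw) Ry(pitch) Rx(roll)).
In Python, from workcell import env gives the robot as it stands.
- The arm moves only by the tool arm_command, never from a script. Its argument "motion" is a list of rows, each an object with "offset": the shift along the tool's x, y, z in m, a list of three; "spin": the turn about the tool's z in rad. In form: [{"offset": [tx, ty, tz], "spin": spin}, ...]. A call has 1 to 5 rows; each row shifts and turns the commanded pose from where the row before left it, along the tool's axes as they then stand; what a row does not reach is not made up. A row lasts 1/8 s, in which the tool goes at most 62.5 mm and 10.7 degrees, less where a joint would pass 70% of its speed; a pose out of reach is approached as far as the arm can. A call with a gripper value outside its range is refused whole. "jaw" is the finger opening in m, from 0 to 0.0912, set as the call begins (left out, the last holds). The fingers move at their own pace and stop on an object; "newtons" is the grip in N (left out, the last holds). Time passes only in rows, so rows that do not move let the fingers close. It gives the time, the measured TCP pose, the force, the opening and the grip force at its end, in the units of the state.
- env.state(): the state, without advancing time (a new reading comes with each control period).
- env.grab_frame(name): name is "scene" or "top" or "wrist"; returns (picture, depth): 384x512x3 uint8, blue, green, red; 384x512 float32, mm along the optical axis (not along the pixel's ray), 0 where there is no reading.
- env.camera_model(name): a dict with "fx", "fy", "cx", "cy" (pixels), "eye" and "rotation" of the camera in the world; the wrist camera has in their place "hand_eye" (4x4, takes a point from camera to tool coordinates, whose origin is the TCP and whose axes are the flange's). Camera axes: x right, y down, z forward; pixel columns grow to the right and rows downward; lengths in mm; the calibration is good to about 2 mm. A picture is of the moment at which its call begins: read the wrist's pose just before it. camera_model takes no time and is no camera call.
- env.job_done(): hands the job in; it is judged then, once.
Trained networks look in the newest picture that a camera, given by its name, has taken for a name from the list of things; names that differ only in an ending like _2 or _b are one class to them, and where a whole thing is asked for, a point or a joint stands for the part that bears it (a point fixed in the world has none). Each returns a list of dicts, best first, with "score" (0 to 1); they miss things now and then, are a little off and sometimes report something else, mostly with a low value. They report only what shows in the picture. A call takes as long as a camera call. They do not tell look-alikes from the thing itself.
- env.boxes_of(camera, target): "bbox" ([left, top, right, bottom] in pixels, round what is visible of it).
- env.pinpoint(camera, target): "location" ([column, row] in pixels: a listed point, or the origin of a listed thing).
The state is a dict: "time_s": time; "qpos": joint angles; "qvel": joint speeds; "effort": joint torques, N m; "ee_pos": TCP position; "ee_rot": TCP orientation; "force": force on the tool from outside, world axes, zero at the start; "torque": the same for the moment, N m; "gripper_width": finger opening in mm; "gripper_force": force on a finger pad.
Only numpy, scipy, OpenCV 4.12 (cv2) and the standard library are available. Lean on these libraries where they do the work, as an engineer would, in place of code of your own. Each camera call takes 0.05 s, during which the arm holds its last target. There are 200 camera calls.

### The job

Push the full tube rack along the bench until one long side lies flush against the locating rail and its end touches the end block, whichever end of the rail that block is at. Push it only from outside with the fingers: do not take hold of the rack or its tubes, do not reach down among them, and do not lift or tip the rack. Leave everything else on the bench where it is, and finish clear of the rack.

Things in the scene. Friction and masses are not known exactly. Their poses are not given: they have to be found in the camera images.
- tube_rack: the full tube rack: a loose yellow plastic rack, 96 mm (its x) by 160 mm (its y, the long way) by 55 mm high, packed with capped tubes that are fast in it and rise to 81 mm. Mass 0.3 to 0.65 kg; it slides on the bench at a few newtons. Its sides are flat to push on. Origin at the centre of its underside, z up; it stands in front of the rail (on the robot's side), up to about 17 degrees askew; both ways round are alike.
- rail: the locating rail: a straight metal bar screwed to the bench, 500 mm long (its y), 12 mm thick, 35 mm high, with a low foot along its far side. Origin at bench level on the flat face that looks towards the robot, half-way along; its x points straight away from that face, away from the robot (the metal lies at x 0 to 12 mm, the foot to 24 mm), y along the rail, z up.
- end_block: the end block: a metal block screwed to the bench in front of the rail near one of its two ends (left or right varies), square to it, 80 mm (its x, across the lane) by 24 mm (its y, along the rail) by 35 mm high. Origin at the centre of its underside, 42 mm in front of the rail's face and 232 mm from the rail's middle; axes parallel to the rail's.
- specimen_pot: loose clear pot with a white screw lid, 48 mm across, 50 mm high, standing in front of the rail at the end that has no end block; origin at the centre of its underside. Bystander.
- reagent_bottle: loose amber bottle with a cap, 52 mm across, 110 mm high, to the left near the robot; origin at the centre of its underside. Bystander.
- tip_box: loose grey box with a clear lid, 77 x 102 x 58 mm, to the right; origin at the centre of its underside. Bystander.
- empty_rack: loose small rack of the same kind with no tubes, 74 x 94 x 50 mm, well to the left of the work; origin at the centre of its underside. Bystander.
- tape_roll: loose roll of white tape lying flat behind the rail, 80 mm across, 20 mm high; origin at the centre of its underside. Bystander.
- beaker: loose glass beaker behind the rail, 64 mm across, 80 mm high; origin at the centre of its underside. Bystander.
- marker: loose marker pen lying behind the rail, 130 mm long, 14 mm high; origin near its middle, at its underside. Bystander.
There are look-alikes about, which are no part of the job. Leave any green look-alike of the tube_rack alone.

How it is judged:
By the outcome, as a careful person would: the job done as asked, in the order asked, and still so for the second after the job is handed in, with the robot touching nothing.
It also fails if it takes over 67 s, if anything falls off the work surface, if the arm or the gripper's body presses on something with over 40 N, if the wrist force passes 120 N, or if a joint passes its speed limit or range.

## Working session

There is one attempt and no reset: what is moved stays moved. The work goes in short steps, Python scripts to look and compute and a tool call to move; the robot and the scene stay as the last step left them, time stands still between calls to the robot, and variables do not carry over. Pictures are saved under pics/ and viewed, at most 10 in all, crops included, and the job is handed in when it is done.

Besides the shell and the picture viewer there is one more tool, called after "Emit:" by a JSON object that holds its "name" and its "arguments", one argument or row to a line. arm_command: Moves the arm, as the interface text tells. Its arguments: {"type":"object","properties":{"motion":{"type":"array"},"jaw":{"type":"number"},"newtons":{"type":"number"}},"required":["motion"]}

```bash
mkdir -p pics; cat > h.py <<'E'
import numpy as np,cv2
from workcell import env
def cloud(cam):
    im,d=env.grab_frame(cam); m=env.camera_model(cam)
    v,u=np.mgrid[:384,:512]
    p=np.stack([(u-m['cx'])/m['fx']*d,(v-m['cy'])/m['fy']*d,d],-1)
    R=np.array(m['rotation']); 
    return im,d,p@R.T+np.array(m['eye']),m
E
python3 - <<'E'
from h import *
im,d,P,m=cloud('top'); im2,d2,P2,m2=cloud('scene')
print(m['eye'],np.round(m['rotation'],2))
cv2.imwrite('pics/a.png',np.vstack([im,im2])[:, :])
for t in ['tube_rack','rail','end_block','specimen_pot','reagent_bottle','tip_box','empty_rack']:
    b=env.boxes_of('top',t)
    for x in b[:2]:
        l=[int(i) for i in x['bbox']]; c=((l[0]+l[2])//2,(l[1]+l[3])//2)
        print(t,round(x['score'],2),l,np.round(P[min(c[1],383),min(c[0],511)]))
np.savez('top.npz',im=im,d=d,P=P,im2=im2,P2=P2)
print(env.state()['time_s'],env.state()['ee_rot'])
E
```

```text
Traceback (most recent call last):
  File "h.py", line 8, in cloud
    return im,d,p@R.T+np.array(m['eye']),m
                ~~~~~^~~~~~~~~~~~~~~~~~~
ValueError: operands could not be broadcast together with shapes (384,512) (3,)
```

```bash
sed -i "s/R=np.array(m\['rotation'\]);/R=Rotation.from_euler('xyz',m['rotation'],degrees=True).as_matrix()/; 1i from scipy.spatial.transform import Rotation" h.py
python3 - <<'E'
from h import *
im,d,P,m=cloud('top'); im2,d2,P2,m2=cloud('scene')
print(m,m2)
cv2.imwrite('pics/a.png',cv2.resize(np.hstack([im,im2]),(800,300))); cv2.imwrite('pics/top.png',cv2.resize(im,(800,600)))
env.grab_frame('top')
print('bench',np.nanmedian(P[...,2][d>0]),np.nanmedian(P2[...,2][d2>0]))
for t in ['tube_rack','rail','end_block','specimen_pot','reagent_bottle','tip_box','empty_rack']:
    b=env.boxes_of('top',t)
    for x in b[:2]:
        l=[int(i) for i in x['bbox']]; c=((l[0]+l[2])//2,(l[1]+l[3])//2)
        print(t,round(x['score'],2),l,np.round(P[min(c[1],383),min(c[0],511)]))
np.savez('top.npz',im=im,d=d,P=P,im2=im2,P2=P2)
print(env.state()['time_s'],env.state()['ee_rot'])
E
```

```text
{'fx': 471.04140011408947, 'fy': 471.04140011408947, 'cx': 253.13018497969983, 'cy': 191.11103811483613, 'eye': array([ 429.8221707 ,    1.29817262, 1158.53859288]), 'rotation': array([-174.10816744,    0.96970075,  -89.62591672])} {'fx': 369.9624005025231, 'fy': 369.9624005025231, 'cx': 251.9100090520275, 'cy': 195.24544430624474, 'eye': array([809.85973481, 394.37221615, 788.431538  ]), 'rotation': array([-146.56964623,   -0.7488403 ,  144.17675552])}
bench 0.24194774351531123 1.3267321692372889
tube_rack 0.75 [175, 249, 253, 312] [338. 107.  80.]
tube_rack 0.68 [204, 168, 282, 221] [537.  45.  52.]
rail 0.97 [149, 137, 354, 152] [660.  27.  38.]
end_block 0.64 [155, 157, 167, 189] [590. 246.  26.]
specimen_pot 0.81 [338, 149, 358, 169] [ 621. -204.   52.]
tip_box 0.58 [382, 229, 430, 270] [ 411. -333.   58.]
tip_box 0.39 [87, 205, 137, 245] [463. 369.   2.]
empty_rack 0.93 [83, 203, 134, 244] [467. 365.  45.]
0.55 [1.79995194e+02 4.17776652e-04 1.39106164e+01]
```

View pics/top.png

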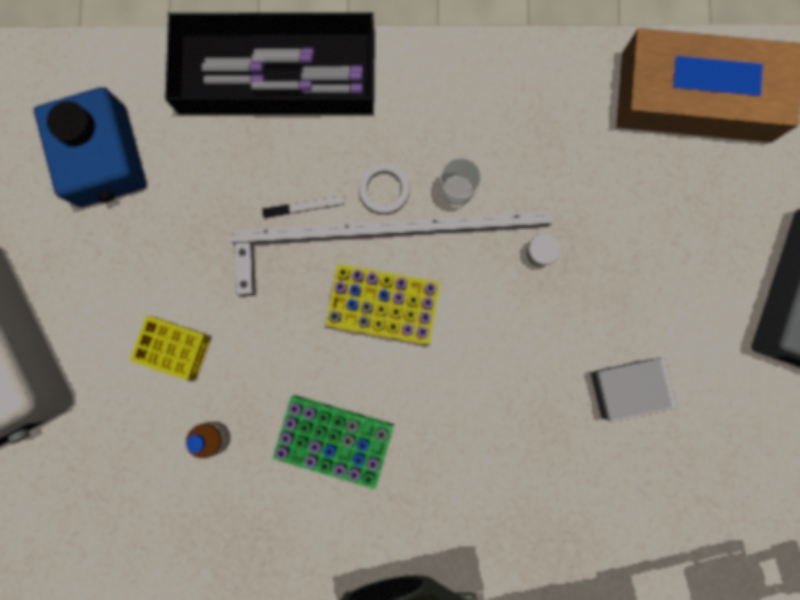

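View pics/a.png

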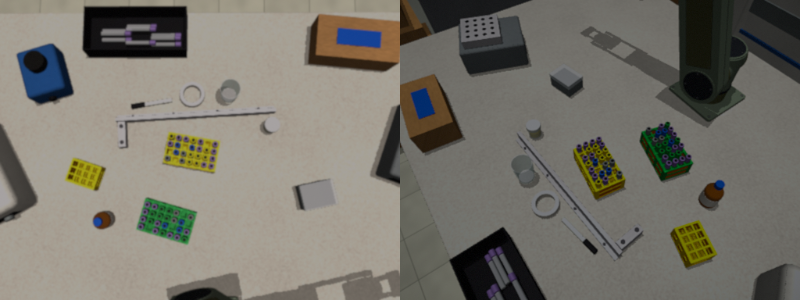

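Top view: the yellow rack is at about (382,305), the rail runs (235,238)-(550,220) and the end block is at its left end (243,268). The pot is at (543,250), and the green look-alike at (333,440) must stay untouched.

```bash
cat >> h.py <<'E'
def measure(v=True):
    im,d,P,m=cloud('top')
    hsv=cv2.cvtColor(im,cv2.COLOR_BGR2HSV); x,y,z=P[...,0],P[...,1],P[...,2]
    # rail top face
    s=(d>0)&(z>29)&(z<41)&(hsv[...,1]<60)&(x>600)&(x<720)&(y>-180)&(y<300)
    q=P[s]; 
    for _ in range(4):
        f=np.polyfit(q[:,1],q[:,0],1); r=q[:,0]-np.polyval(f,q[:,1]); q=q[abs(r)<9]
    f=np.polyfit(q[:,1],q[:,0],1); ang=-np.degrees(np.arctan(f[0]))  # yaw of rail
    # rack: top plate
    s=(d>0)&(z>46)&(z<64)&(hsv[...,0]>18)&(hsv[...,0]<38)&(hsv[...,1]>110)&(x>450)&(y<290)&(y>-200)
    k=P[s][:,:2].astype(np.float32)
    return f,ang,cv2.minAreaRect(k),k,(im,d,P)
E
python3 - <<'E'
from h import *
f,ang,r,k,(im,d,P)=measure()
print('rail centreline x=%.4f*y+%.1f'%tuple(f),ang); print('rack',r,len(k)); print(cv2.boxPoints(r))
z=P[...,2];s=(d>0)&(z>28)&(z<41)&(P[...,0]<640)&(P[...,0]>540)&(P[...,1]>200)&(P[...,1]<290)
print('block',cv2.minAreaRect(P[s][:,:2].astype(np.float32)))
s=(d>0)&(z>65)&(z<90)&(P[...,0]<450)&(P[...,0]>250)&(P[...,1]>0)&(P[...,1]<200); print('green',cv2.minAreaRect(P[s][:,:2].astype(np.float32)))
E
```

```text
rail centreline x=-0.0725*y+655.8 4.148329492477072
rack ((729.624755859375, 64.4808349609375), (525.7748413085938, 173.57562255859375), 6.957614421844482) 1185
[[ 458.16016   118.78467 ]
 [ 479.18628   -53.512753]
 [1001.08936    10.177002]
 [ 980.06323   182.47443 ]]
block ((595.8277587890625, 239.48561096191406), (76.6811752319336, 88.23986053466797), 89.97242736816406)
green ((328.8370666503906, 111.82212829589844), (147.26991271972656, 82.63301849365234), 74.00715637207031)
```

```bash
sed -i 's/&(x>450)&(y<290)&(y>-200)/\&(x>450)\&(x<645)\&(y<215)\&(y>-170)/' h.py
python3 - <<'E'
from h import *
f,ang,r,k,(im,d,P)=measure()
print('rack',r,len(k)); print(cv2.boxPoints(r))
z=P[...,2];s=(d>0)&(z>28)&(z<41)&(P[...,0]<640)&(P[...,0]>530)&(P[...,1]>215)&(P[...,1]<265)
q=P[s][:,:2].astype(np.float32);print('block',cv2.minAreaRect(q),len(q))
print(env.state()['time_s'])
E
```

```text
rack ((536.4447631835938, 40.5323486328125), (158.3761444091797, 96.36163330078125), 80.03227996826172) 1175
[[475.28427  -29.120636]
 [570.1914   -45.800186]
 [597.6052   110.18533 ]
 [502.69812  126.86488 ]]
block ((595.7684326171875, 241.67581176757812), (47.52359390258789, 88.81401062011719), 88.4014892578125) 333
0.65
```

Emit:
{"name": "arm_command", "arguments": {
  "motion": [
    {"offset": [0,0,0],"spin": 0.17},
    {"offset": [0.024,-0.04,0],"spin": 0},
    {"offset": [0.024,-0.04,0],"spin": 0},
    {"offset": [0.024,-0.04,0],"spin": 0},
    {"offset": [0.024,-0.04,0],"spin": 0}
  ],
  "jaw": 0.0912
}}

```text
time_s: 1.27
ee_pos: [222.9, -390.3, 228.1]
ee_rot: [180.0, -0.0, 4.1]
force: [0.7, 0.1, 0.5]
gripper_width: 91.1
gripper_force: 0.0
```

Emit:
{"name": "arm_command", "arguments": {
  "motion": [
    {"offset": [0.024,-0.04,0],"spin": 0},
    {"offset": [0.024,-0.04,0],"spin": 0},
    {"offset": [0.024,-0.04,0],"spin": 0},
    {"offset": [0.024,-0.04,0],"spin": 0},
    {"offset": [0.024,-0.04,0],"spin": 0}
  ]
}}

```text
time_s: 1.9
ee_pos: [328.0, -182.1, 228.2]
ee_rot: [180.0, -0.1, 4.2]
force: [0.2, -0.1, 0.2]
gripper_width: 91.2
gripper_force: 0.0
```

Emit:
{"name": "arm_command", "arguments": {
  "motion": [
    {"offset": [0.024,-0.04,0.01],"spin": 0},
    {"offset": [0.024,-0.04,0.01],"spin": 0},
    {"offset": [0.024,-0.04,0.02],"spin": 0},
    {"offset": [0.024,-0.04,0.02],"spin": 0},
    {"offset": [0,0,0],"spin": 0}
  ]
}}

```text
time_s: 2.52
ee_pos: [411.7, -14.7, 166.8]
ee_rot: [-180.0, 0.1, 4.4]
force: [-0.3, -0.3, 0.4]
gripper_width: 91.1
gripper_force: 0.0
```

Emit:
{"name": "arm_command", "arguments": {
  "motion": [
    {"offset": [0.016,-0.028,0],"spin": 0},
    {"offset": [0.016,-0.027,0.03],"spin": 0},
    {"offset": [0,0,0.04],"spin": 0},
    {"offset": [0,0,0.04],"spin": 0},
    {"offset": [0,0,0.025],"spin": 0}
  ]
}}

```text
time_s: 3.15
ee_pos: [438.9, 39.2, 32.0]
ee_rot: [180.0, 0.1, 4.1]
force: [0.1, -1.0, -0.6]
gripper_width: 91.0
gripper_force: 0.0
```

Emit:
{"name": "arm_command", "arguments": {
  "motion": [
    {"offset": [0,0,0],"spin": 0},
    {"offset": [0.007,0,0],"spin": 0},
    {"offset": [0.007,0,0],"spin": 0},
    {"offset": [0.007,0,0],"spin": 0},
    {"offset": [0.005,0,0],"spin": 0}
  ]
}}

```text
time_s: 3.78
ee_pos: [464.4, 42.0, 33.0]
ee_rot: [180.0, 0.2, 4.1]
force: [-4.0, -1.4, 1.8]
gripper_width: 91.1
gripper_force: 2.0
```

Emit:
{"name": "arm_command", "arguments": {
  "motion": [
    {"offset": [0.006,0,0],"spin": 0},
    {"offset": [0.006,0,0],"spin": 0},
    {"offset": [0.006,0,0],"spin": 0},
    {"offset": [0.006,0,0],"spin": 0},
    {"offset": [0.006,0,0],"spin": 0}
  ]
}}

```text
time_s: 4.4
ee_pos: [496.0, 44.5, 32.8]
ee_rot: [180.0, -0.0, 4.2]
force: [-2.5, -1.2, 0.1]
gripper_width: 91.1
gripper_force: 1.2
```

```bash
python3 - <<'E'
from h import *
f,ang,r,k,(im,d,P)=measure()
print('rack',r,len(k)); print(cv2.boxPoints(r))
cv2.imwrite('pics/b.png',cv2.resize(im[100:260,100:380],(800,457)))
E
```

```text
rack ((563.0362548828125, 51.14070129394531), (95.56424713134766, 159.00767517089844), 0.519078254699707) 414
[[514.5358   130.20839 ]
 [515.9764   -28.792753]
 [611.5367   -27.926987]
 [610.0961   131.07416 ]]
```

View pics/b.png

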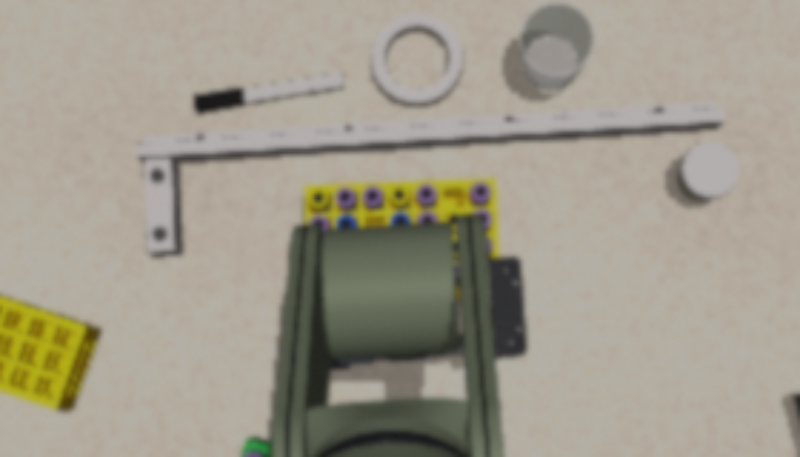

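The rack is now almost parallel to the rail. I'll keep pushing until it seats.

Emit:
{"name": "arm_command", "arguments": {
  "motion": [
    {"offset": [0.006,0,0],"spin": 0},
    {"offset": [0.006,0,0],"spin": 0},
    {"offset": [0.006,0,0],"spin": 0},
    {"offset": [0.005,0,0],"spin": 0},
    {"offset": [0.005,0,0],"spin": 0}
  ]
}}

```text
time_s: 5.08
ee_pos: [522.1, 46.6, 32.9]
ee_rot: [-180.0, 0.2, 4.2]
force: [-6.5, -0.4, 3.1]
gripper_width: 90.9
gripper_force: 3.1
```

Emit:
{"name": "arm_command", "arguments": {
  "motion": [
    {"offset": [0.003,0,0],"spin": 0},
    {"offset": [0.002,0,0],"spin": 0},
    {"offset": [0.002,0,0],"spin": 0},
    {"offset": [0.001,0,0],"spin": 0},
    {"offset": [0,0,0],"spin": 0}
  ]
}}

```text
time_s: 5.7
ee_pos: [530.6, 47.1, 32.9]
ee_rot: [-180.0, 0.1, 4.2]
force: [-4.8, -0.2, 1.7]
gripper_width: 91.0
gripper_force: 2.5
```

Emit:
{"name": "arm_command", "arguments": {
  "motion": [
    {"offset": [0.002,0,0],"spin": 0},
    {"offset": [0.001,0,0],"spin": 0},
    {"offset": [0.001,0,0],"spin": 0},
    {"offset": [0.001,0,0],"spin": 0},
    {"offset": [0,0,0],"spin": 0}
  ]
}}

```text
time_s: 6.32
ee_pos: [534.3, 47.4, 32.9]
ee_rot: [-180.0, 0.2, 4.2]
force: [-7.9, -0.5, 5.7]
gripper_width: 91.2
gripper_force: 4.1
```

Emit:
{"name": "arm_command", "arguments": {
  "motion": [
    {"offset": [0.001,0,0],"spin": 0},
    {"offset": [0.001,0,0],"spin": 0},
    {"offset": [0.0005,0,0],"spin": 0},
    {"offset": [0.0005,0,0],"spin": 0},
    {"offset": [0,0,0],"spin": 0}
  ]
}}

```text
time_s: 6.95
ee_pos: [534.3, 47.4, 33.0]
ee_rot: [-180.0, 0.6, 4.2]
force: [-13.9, -1.0, 10.6]
gripper_width: 91.3
gripper_force: 7.5
```

Seated on the rail: the tool has stalled and the force is rising. Now I'll back off and go round to the right end with the jaw closed.

Emit:
{"name": "arm_command", "arguments": {
  "motion": [
    {"offset": [-0.01,0,0],"spin": 0},
    {"offset": [-0.02,0,0],"spin": 0},
    {"offset": [-0.025,0,0],"spin": 0},
    {"offset": [0,0.03,0],"spin": 0},
    {"offset": [0,0.04,0],"spin": 0}
  ]
}}

```text
time_s: 7.58
ee_pos: [491.6, -26.4, 33.6]
ee_rot: [180.0, -0.3, 4.3]
force: [0.2, 0.2, 0.2]
gripper_width: 90.8
gripper_force: 0.0
```

Emit:
{"name": "arm_command", "arguments": {
  "motion": [
    {"offset": [0,0.04,0],"spin": 0},
    {"offset": [0,0.04,0],"spin": 0},
    {"offset": [0,0,0],"spin": 0},
    {"offset": [0,0,0],"spin": 0},
    {"offset": [0,0,0],"spin": 0}
  ],
  "jaw": 0.0,
  "newtons": 10
}}

```text
time_s: 8.2
ee_pos: [495.6, -105.1, 33.0]
ee_rot: [180.0, -0.0, 4.2]
force: [-1.1, -0.1, 0.4]
gripper_width: 44.5
gripper_force: 0.0
```

```bash
python3 - <<'E'
from h import *
f,ang,r,k,(im,d,P)=measure()
print(f,ang,'rack',r,len(k)); print(cv2.boxPoints(r)); print(env.state()['ee_pos'],env.state()['gripper_width'])
cv2.imwrite('pics/c.png',cv2.resize(im[100:260,100:380],(800,457)))
E
```

```text
[-7.24019012e-02  6.56488052e+02] 4.141097531030074 rack ((597.8223266601562, 55.14884567260742), (96.1749267578125, 158.50628662109375), 3.9207377433776855) 1109
[[544.42834  130.92847 ]
 [555.2665   -27.20686 ]
 [651.2163   -20.630775]
 [640.3782   137.50455 ]]
[ 495.4902157  -105.04303692   32.9813838 ] 39.833895328145395
```

View pics/c.png

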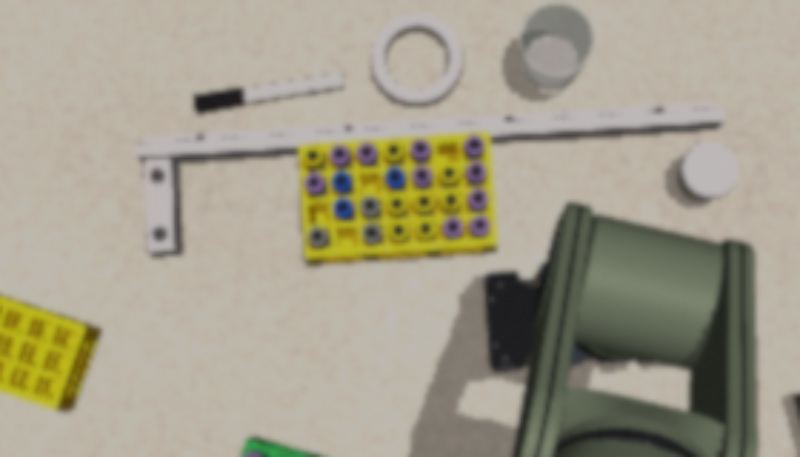

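The rack is flush on the rail at (300-495,140-260) and is about 95 mm short of the block. Moving behind its right end.

Emit:
{"name": "arm_command", "arguments": {
  "motion": [
    {"offset": [0.03,0,0],"spin": 0},
    {"offset": [0.03,0,0],"spin": 0},
    {"offset": [0.03,0,0],"spin": 0},
    {"offset": [0.023,0,0],"spin": 0},
    {"offset": [0,0,0],"spin": 0}
  ]
}}

```text
time_s: 8.88
ee_pos: [609.3, -96.8, 32.8]
ee_rot: [180.0, -0.1, 4.3]
force: [-1.5, -0.2, -0.0]
gripper_width: 0.6
gripper_force: 0.0
```

Emit:
{"name": "arm_command", "arguments": {
  "motion": [
    {"offset": [0,-0.02,0],"spin": 0},
    {"offset": [0,-0.02,0],"spin": 0},
    {"offset": [0,-0.007,0],"spin": 0},
    {"offset": [0,-0.006,0],"spin": 0},
    {"offset": [0,-0.006,0],"spin": 0}
  ]
}}

```text
time_s: 9.5
ee_pos: [603.7, -38.7, 33.1]
ee_rot: [180.0, -0.0, 4.2]
force: [1.4, -0.0, -0.4]
gripper_width: 0.8
gripper_force: 0.0
```

Emit:
{"name": "arm_command", "arguments": {
  "motion": [
    {"offset": [0,-0.005,0],"spin": 0},
    {"offset": [0,-0.005,0],"spin": 0},
    {"offset": [0,-0.006,0],"spin": 0},
    {"offset": [0,-0.006,0],"spin": 0},
    {"offset": [0,-0.006,0],"spin": 0}
  ]
}}

```text
time_s: 10.12
ee_pos: [601.8, -10.8, 33.0]
ee_rot: [180.0, -0.0, 4.2]
force: [0.1, -3.9, 0.3]
gripper_width: 0.2
gripper_force: 2.1
```

Emit:
{"name": "arm_command", "arguments": {
  "motion": [
    {"offset": [0,-0.006,0],"spin": 0},
    {"offset": [0,-0.006,0],"spin": 0},
    {"offset": [0,-0.006,0],"spin": 0},
    {"offset": [0,-0.006,0],"spin": 0},
    {"offset": [0,-0.006,0],"spin": 0}
  ]
}}

```text
time_s: 10.75
ee_pos: [599.5, 19.3, 33.0]
ee_rot: [180.0, -0.0, 4.2]
force: [-0.2, -5.3, 1.1]
gripper_width: 0.3
gripper_force: 2.3
```

```bash
python3 - <<'E'
from h import *
f,ang,r,k,(im,d,P)=measure()
print(f,ang,'rack',r,len(k)); print(cv2.boxPoints(r)); print(env.state()['ee_pos'])
E
```

```text
[-7.22389492e-02  6.55578962e+02] 4.131809646839356 rack ((592.8052978515625, 131.6695098876953), (96.4029769897461, 114.3641128540039), 4.30610990524292) 515
[[540.44635 185.07094]
 [549.0334   71.02966]
 [645.16425  78.26808]
 [636.5772  192.30936]]
[599.39489344  20.0535521   32.95549513]
```

Emit:
{"name": "arm_command", "arguments": {
  "motion": [
    {"offset": [0,-0.006,0],"spin": 0},
    {"offset": [0,-0.006,0],"spin": 0},
    {"offset": [0,-0.006,0],"spin": 0},
    {"offset": [0,-0.006,0],"spin": 0},
    {"offset": [0,-0.004,0],"spin": 0}
  ]
}}

```text
time_s: 11.42
ee_pos: [597.4, 47.2, 33.0]
ee_rot: [180.0, -0.0, 4.2]
force: [0.6, -5.0, 0.5]
gripper_width: 0.4
gripper_force: 2.5
```

Emit:
{"name": "arm_command", "arguments": {
  "motion": [
    {"offset": [0,-0.002,0],"spin": 0},
    {"offset": [0,-0.002,0],"spin": 0},
    {"offset": [0,-0.001,0],"spin": 0},
    {"offset": [0,-0.001,0],"spin": 0},
    {"offset": [0,0,0],"spin": 0}
  ]
}}

```text
time_s: 12.05
ee_pos: [597.0, 52.8, 32.9]
ee_rot: [-180.0, -0.0, 4.2]
force: [0.7, -4.6, 2.0]
gripper_width: 1.0
gripper_force: 2.2
```

Emit:
{"name": "arm_command", "arguments": {
  "motion": [
    {"offset": [0,-0.001,0],"spin": 0},
    {"offset": [0,-0.001,0],"spin": 0},
    {"offset": [0,-0.001,0],"spin": 0},
    {"offset": [0,-0.001,0],"spin": 0},
    {"offset": [0,0,0],"spin": 0}
  ]
}}

```text
time_s: 12.68
ee_pos: [596.7, 56.8, 32.9]
ee_rot: [180.0, 0.0, 4.2]
force: [0.4, -4.9, 1.9]
gripper_width: 0.6
gripper_force: 2.3
```

Emit:
{"name": "arm_command", "arguments": {
  "motion": [
    {"offset": [0,-0.001,0],"spin": 0},
    {"offset": [0,-0.001,0],"spin": 0},
    {"offset": [0,0,0],"spin": 0}
  ]
}}

```text
time_s: 13.05
ee_pos: [596.6, 58.8, 33.0]
ee_rot: [180.0, -0.0, 4.2]
force: [0.5, -5.3, 1.7]
gripper_width: 0.3
gripper_force: 2.4
```

Emit:
{"name": "arm_command", "arguments": {
  "motion": [
    {"offset": [0,-0.001,0],"spin": 0},
    {"offset": [0,-0.001,0],"spin": 0},
    {"offset": [0,0,0],"spin": 0}
  ]
}}

```text
time_s: 13.42
ee_pos: [596.4, 60.8, 32.9]
ee_rot: [180.0, 0.0, 4.2]
force: [-0.3, -4.6, 2.6]
gripper_width: 0.1
gripper_force: 2.4
```

```bash
python3 - <<'E'
from h import *
f,ang,r,k,(im,d,P)=measure()
cv2.imwrite('pics/d.png',cv2.resize(im[120:220,130:290],(800,500)))
E
```

```text
(no output)
```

View pics/d.png

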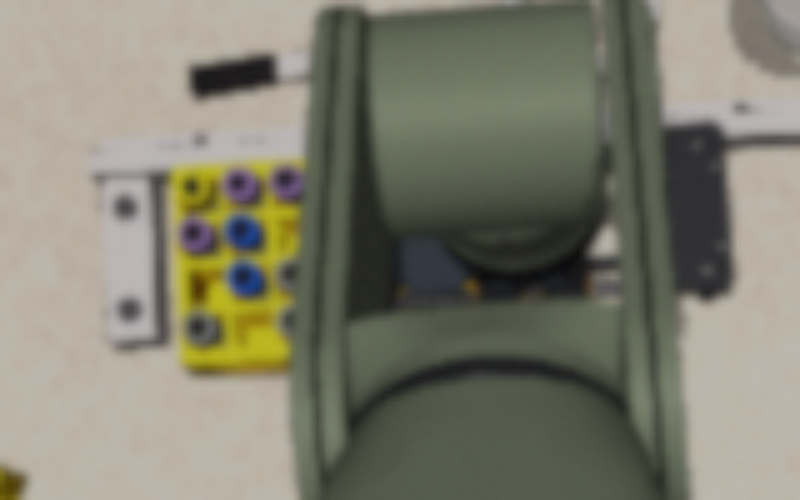

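A dark gap of several mm still shows between the block (155) and the rack (172). I'll keep pushing until the force rises.

Emit:
{"name": "arm_command", "arguments": {
  "motion": [
    {"offset": [0,-0.0015,0],"spin": 0},
    {"offset": [0,-0.0015,0],"spin": 0},
    {"offset": [0,-0.001,0],"spin": 0},
    {"offset": [0,0,0],"spin": 0}
  ]
}}

```text
time_s: 13.98
ee_pos: [596.1, 64.8, 32.9]
ee_rot: [180.0, 0.0, 4.2]
force: [0.8, -5.2, 2.6]
gripper_width: 0.4
gripper_force: 2.3
```

Emit:
{"name": "arm_command", "arguments": {
  "motion": [
    {"offset": [0,-0.001,0],"spin": 0},
    {"offset": [0,-0.001,0],"spin": 0},
    {"offset": [0,-0.001,0],"spin": 0},
    {"offset": [0,0,0],"spin": 0}
  ]
}}

```text
time_s: 14.48
ee_pos: [595.9, 67.8, 32.9]
ee_rot: [180.0, 0.0, 4.2]
force: [0.2, -5.1, 2.4]
gripper_width: 0.2
gripper_force: 2.4
```

Emit:
{"name": "arm_command", "arguments": {
  "motion": [
    {"offset": [0,-0.001,0],"spin": 0},
    {"offset": [0,-0.001,0],"spin": 0},
    {"offset": [0,-0.001,0],"spin": 0},
    {"offset": [0,0,0],"spin": 0}
  ]
}}

```text
time_s: 14.98
ee_pos: [595.7, 70.8, 33.0]
ee_rot: [180.0, -0.0, 4.2]
force: [-0.5, -4.5, 1.2]
gripper_width: 0.6
gripper_force: 2.4
```

Emit:
{"name": "arm_command", "arguments": {
  "motion": [
    {"offset": [0,-0.001,0],"spin": 0},
    {"offset": [0,-0.001,0],"spin": 0},
    {"offset": [0,0,0],"spin": 0}
  ]
}}

```text
time_s: 15.35
ee_pos: [595.6, 72.8, 32.9]
ee_rot: [180.0, -0.0, 4.2]
force: [0.9, -4.4, 2.0]
gripper_width: 0.2
gripper_force: 2.5
```

```bash
python3 - <<'E'
from h import *
im,d,P,m=cloud('top')
cv2.imwrite('pics/e.png',cv2.resize(im[130:210,135:235],(800,600)))
z=P[...,2]
for row in range(160,190,6): print(row,[(int(a),int(b)) for a,b in P[row,150:178][:,1:]])
E
```

```text
160 [(279, 1), (268, 38), (266, 37), (264, 35), (261, 36), (259, 35), (256, 35), (254, 35), (252, 32), (250, 33), (242, 54), (235, 78), (233, 78), (230, 81), (228, 77), (225, 78), (224, 74), (223, 69), (224, 51), (221, 54), (218, 56), (211, 79), (209, 81), (207, 79), (205, 77), (204, 70), (202, 66), (201, 58)]
166 [(279, 1), (268, 35), (265, 37), (263, 36), (261, 36), (258, 37), (256, 34), (254, 31), (251, 34), (248, 37), (243, 51), (233, 86), (232, 77), (229, 81), (227, 79), (225, 78), (223, 79), (221, 75), (228, 28), (225, 30), (213, 80), (211, 79), (209, 78), (206, 79), (204, 77), (202, 78), (199, 80), (200, 64)]
172 [(279, -1), (268, 32), (266, 33), (262, 37), (260, 37), (258, 33), (256, 35), (254, 33), (251, 32), (248, 36), (242, 55), (238, 58), (237, 55), (237, 40), (237, 32), (236, 24), (227, 54), (225, 55), (223, 51), (220, 54), (218, 56), (215, 56), (213, 54), (211, 53), (208, 56), (206, 54), (204, 51), (201, 54)]
178 [(278, 0), (268, 33), (265, 33), (263, 31), (260, 35), (257, 35), (254, 40), (253, 33), (250, 35), (249, 31), (246, 33), (239, 55), (237, 54), (235, 51), (236, 34), (235, 25), (236, 11), (235, 4), (233, 1), (230, 4), (217, 56), (210, 79), (208, 81), (206, 78), (203, 78), (200, 83), (199, 77), (198, 70)]
184 [(278, -3), (275, 0), (264, 38), (262, 34), (260, 32), (256, 39), (254, 38), (253, 34), (249, 37), (247, 35), (245, 36), (239, 53), (231, 80), (229, 78), (227, 77), (224, 79), (222, 79), (220, 77), (219, 67), (225, 26), (217, 53), (214, 56), (212, 54), (214, 35), (1, 1158), (210, 27), (208, 26), (206, 26)]
```

View pics/e.png

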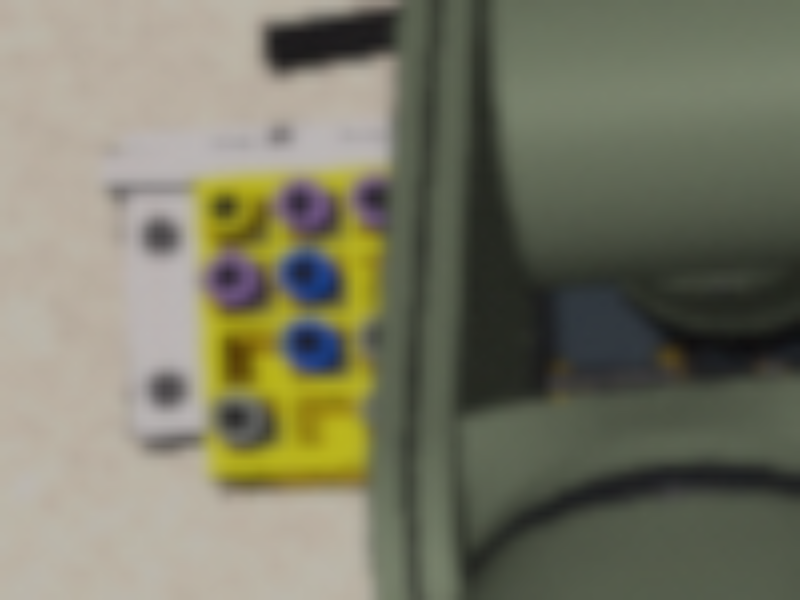

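Block spans y≈245-269 and the rack's end is at ≈242, so only 2-3 mm are left.

Emit:
{"name": "arm_command", "arguments": {
  "motion": [
    {"offset": [0,-0.001,0],"spin": 0},
    {"offset": [0,-0.001,0],"spin": 0},
    {"offset": [0,0,0],"spin": 0}
  ]
}}

```text
time_s: 15.78
ee_pos: [595.4, 74.8, 33.0]
ee_rot: [180.0, -0.0, 4.2]
force: [0.3, -4.9, 2.0]
gripper_width: 0.2
gripper_force: 2.5
```

Emit:
{"name": "arm_command", "arguments": {
  "motion": [
    {"offset": [0,-0.001,0],"spin": 0},
    {"offset": [0,-0.001,0],"spin": 0},
    {"offset": [0,0,0],"spin": 0}
  ]
}}

```text
time_s: 16.15
ee_pos: [595.2, 75.1, 33.0]
ee_rot: [179.8, 0.0, 4.2]
force: [0.6, -9.9, 2.0]
gripper_width: 0.7
gripper_force: 5.4
```

Emit:
{"name": "arm_command", "arguments": {
  "motion": [
    {"offset": [0,-0.001,0],"spin": 0},
    {"offset": [0,0,0],"spin": 0},
    {"offset": [0,0.01,0],"spin": 0},
    {"offset": [0,0.02,0],"spin": 0}
  ]
}}

```text
time_s: 16.65
ee_pos: [597.2, 48.4, 32.7]
ee_rot: [-179.9, 0.0, 4.2]
force: [-0.7, -0.7, -0.4]
gripper_width: 0.5
gripper_force: 0.0
```

Emit:
{"name": "arm_command", "arguments": {
  "motion": [
    {"offset": [-0.03,0,0],"spin": 0},
    {"offset": [-0.035,0,0],"spin": 0},
    {"offset": [-0.035,0,0],"spin": 0},
    {"offset": [-0.025,0,0],"spin": 0},
    {"offset": [0,0,0],"spin": 0}
  ]
}}

```text
time_s: 17.27
ee_pos: [471.1, 38.4, 32.9]
ee_rot: [-180.0, 0.1, 4.1]
force: [0.4, 0.1, -0.7]
gripper_width: 0.5
gripper_force: 0.0
```

```bash
sed -i 's/(y<215)/(y<258)/' h.py; python3 - <<'E'
from h import *
f,ang,r,k,(im,d,P)=measure()
print(f,ang,'rack',r,len(k)); print(cv2.boxPoints(r)); print(env.state()['ee_pos'])
cv2.imwrite('pics/f.png',cv2.resize(im[130:210,135:241],(800,600)))
E
```

```text
[-6.51828356e-02  6.56167727e+02] 3.729425486163847 rack ((590.0444946289062, 164.8740234375), (96.40019226074219, 160.45494079589844), 3.7465834617614746) 1139
[[536.705   241.78046]
 [547.18976  81.66845]
 [643.384    87.96759]
 [632.89923 248.07959]]
[473.19439309  38.58676065  33.15622063]
```

View pics/f.png

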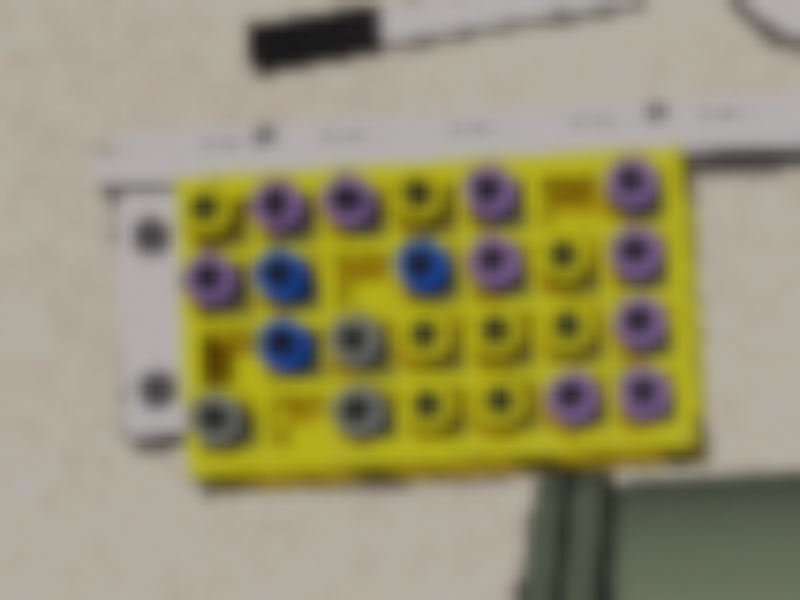

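The rack sits against both the rail and the block. To make sure, I'll give it a light flat press towards the rail with the jaws open.

Emit:
{"name": "arm_command", "arguments": {
  "motion": [
    {"offset": [0,-0.03,0],"spin": 0},
    {"offset": [0,-0.04,0],"spin": 0},
    {"offset": [0,-0.04,0],"spin": 0},
    {"offset": [0,-0.012,0],"spin": 0},
    {"offset": [0,0,0],"spin": 0}
  ],
  "jaw": 0.0912
}}

```text
time_s: 17.95
ee_pos: [464.8, 160.8, 32.8]
ee_rot: [180.0, -0.0, 4.3]
force: [0.4, -0.5, -0.2]
gripper_width: 47.7
gripper_force: 0.0
```

Emit:
{"name": "arm_command", "arguments": {
  "motion": [
    {"offset": [0,0,0],"spin": 0},
    {"offset": [0,0,0],"spin": 0},
    {"offset": [0.02,0,0],"spin": 0},
    {"offset": [0.015,0,0],"spin": 0},
    {"offset": [0.01,0,0],"spin": 0}
  ]
}}

```text
time_s: 18.58
ee_pos: [509.7, 163.3, 32.9]
ee_rot: [180.0, -0.0, 4.1]
force: [-0.1, 0.5, 0.2]
gripper_width: 91.0
gripper_force: 0.0
```

Emit:
{"name": "arm_command", "arguments": {
  "motion": [
    {"offset": [0.005,0,0],"spin": 0},
    {"offset": [0.003,0,0],"spin": 0},
    {"offset": [0.002,0,0],"spin": 0},
    {"offset": [0,0,0],"spin": 0}
  ]
}}

```text
time_s: 19.08
ee_pos: [518.5, 164.4, 32.9]
ee_rot: [180.0, 0.0, 4.2]
force: [-0.2, -0.8, 0.2]
gripper_width: 91.2
gripper_force: 0.0
```

Emit:
{"name": "arm_command", "arguments": {
  "motion": [
    {"offset": [0.003,0,0],"spin": 0},
    {"offset": [0.002,0,0],"spin": 0},
    {"offset": [0.001,0,0],"spin": 0},
    {"offset": [0.001,0,0],"spin": 0},
    {"offset": [0,0,0],"spin": 0}
  ]
}}

```text
time_s: 19.7
ee_pos: [525.5, 164.9, 32.9]
ee_rot: [180.0, 0.0, 4.2]
force: [-0.9, 0.8, -0.0]
gripper_width: 91.2
gripper_force: 0.3
```

Emit:
{"name": "arm_command", "arguments": {
  "motion": [
    {"offset": [0.001,0,0],"spin": 0},
    {"offset": [0.0005,0,0],"spin": 0},
    {"offset": [0,0,0],"spin": 0}
  ]
}}

```text
time_s: 20.08
ee_pos: [525.6, 164.9, 32.8]
ee_rot: [180.0, 0.2, 4.1]
force: [-6.0, 0.5, 4.1]
gripper_width: 91.6
gripper_force: 2.7
```

Emit:
{"name": "arm_command", "arguments": {
  "motion": [
    {"offset": [0.001,0,0],"spin": 0},
    {"offset": [0.001,0,0],"spin": 0},
    {"offset": [0,0,0],"spin": 0}
  ]
}}

```text
time_s: 20.45
ee_pos: [526.0, 164.6, 32.8]
ee_rot: [179.9, 0.4, 4.1]
force: [-8.7, -0.3, 7.2]
gripper_width: 91.4
gripper_force: 4.4
```

Emit:
{"name": "arm_command", "arguments": {
  "motion": [
    {"offset": [-0.01,0,0],"spin": 0},
    {"offset": [-0.02,0,0],"spin": 0},
    {"offset": [-0.025,0,0],"spin": 0},
    {"offset": [0,0,-0.04],"spin": 0},
    {"offset": [0,0,-0.04],"spin": 0}
  ]
}}

```text
time_s: 21.08
ee_pos: [474.3, 161.1, 113.7]
ee_rot: [180.0, -0.0, 4.2]
force: [0.5, -0.2, -0.4]
gripper_width: 91.2
gripper_force: 0.0
```

Emit:
{"name": "arm_command", "arguments": {
  "motion": [
    {"offset": [0,0.04,-0.04],"spin": 0},
    {"offset": [0,0.045,-0.04],"spin": 0},
    {"offset": [0,0.045,0],"spin": 0},
    {"offset": [0,0.045,0],"spin": 0},
    {"offset": [0,0,0],"spin": 0}
  ]
}}

```text
time_s: 21.7
ee_pos: [487.6, -15.7, 193.1]
ee_rot: [179.9, -0.1, 3.9]
force: [0.2, 0.3, -0.1]
gripper_width: 91.3
gripper_force: 0.0
```

```bash
python3 - <<'E'
from h import *
f,ang,r,k,(im,d,P)=measure()
print('rack',r,len(k)); print(cv2.boxPoints(r)); print(env.state()['ee_pos'],env.state()['force'])
cv2.imwrite('pics/g.png',cv2.resize(im,(800,600)))
E
```

```text
rack ((590.1891479492188, 164.7784423828125), (96.3389663696289, 160.384521484375), 4.037875652313232) 1121
[[536.49243 241.37975]
 [547.786    81.39334]
 [643.88586  88.17714]
 [632.5923  248.16354]]
[487.32758743 -14.24224458 192.9801419 ] [-0.47496682 -0.28755955  0.13017837]
```

View pics/g.png

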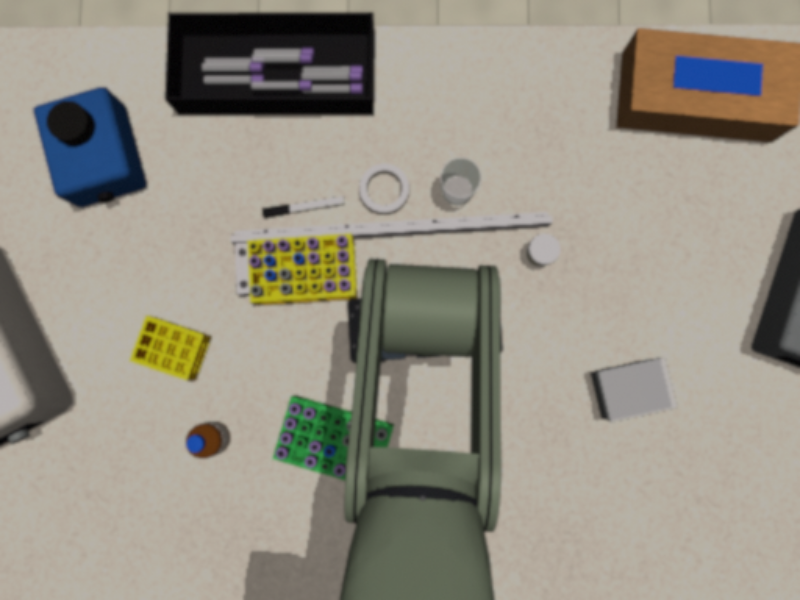

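The rack at (250-355,235-303) is flush on the rail and touching the block. The other things stand where they were, and the arm is clear.

```bash
python3 -c "
from workcell import env
print(env.job_done())"
```

```text
the job is handed in; nothing more can be done
None
```

The job is handed in: the yellow tube rack lies flush along the rail with its end against the left-hand end block, nothing else on the bench appears to have moved, and the arm finished clear (about 22 s of the 67 s used).

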